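# Wipe the lids of a curved sample tray shut

## Robot

A 6-joint arm with a two-finger parallel gripper is mounted at the origin on the work surface. World frame = base frame: x ahead of the robot, y to its left, z up, the work surface at z = 0. Lengths are in mm, angles in rad, forces in N, time in s.
With the tool pointing down it reaches from about 275 to 750 mm from the base axis. Payload 10.2 kg.
Tool frame: the origin (TCP) lies at the very end of the fingers, on their centre line; the grasp point (between the pads) lies ctrl.grip_depth behind it (ctrl.grip_depth is the distance from the TCP to the grasp point, in mm); z points along the fingers, y is the direction in which the jaws open and shut (so a half turn about z gives the same grasp; the last joint's range is limited). The gripper opens to 85 mm and grips with 20 to 120 N. Pads are 22 mm wide; open, the fingers measure 114 mm over their backs; the gripper's body (76 mm by 85 mm) begins 54 mm behind the grasp point. The pads swing forward as they close: fully open they stand 13 mm farther back than shut.
Start: joints at [-1.416, 0.313, 1.498, -0, 1.331, -0.223], TCP at [193.648, -487.987, 231.294] pointing down, gripper open.
Joint ranges: [-2.94, 2.94], [-0.97, 2.17], [0.19, 2.56], [-1.23, 4.37], [0.02, 3.11], [-2.88, 2.88]. Speed limits (rad/s): [2.39, 2.39, 3.01, 3.14, 3.14, 3.14].

## Interface

Orientations are given as a unit quaternion [w, x, y, z].
In Python, from rig import telemetry, eyes, ctrl, nets gives the robot as it stands. The module is installed in compiled form; this text tells all that it offers.
- The arm moves only by the tool drive_tool, never from a script. Its argument "series" is text: rows parted by semicolons, each of 7 numbers parted by spaces: the shift along the tool's x, y, z normalised to -1 to 1, where 1 is 0.12 m, then the turn, a rotation vector about the tool's x, y, z normalised to -1 to 1, where 1 is 0.5 rad, then the opening, from 0 (shut) to 1 (fully open). In form: tx ty tz wx wy wz hand; .... A call has 1 to 20 rows; each row is the pose to reach, as a shift and turn from the pose measured when the call began, along the tool's axes at that moment; what a row does not reach only later rows make up. A row lasts 1/10 s, in which the tool goes at most 50 mm and 8.59 degrees, less where a joint would pass 70% of its speed; a pose out of reach is approached as far as the arm can. A call with a number of a shift or a turn outside -1 to 1 is refused whole. A call with a gripper value outside its range is refused whole. The fingers move at their own pace and stop on an object; "newtons" is the grip in N (left out, the last holds). Time passes only in rows, so rows that repeat a pose let the fingers close. It gives the time, the measured TCP pose, the force and the opening at its end, in the units of the state.
- telemetry.sense(): the state, without advancing time (a new reading comes with each control period).
- eyes.capture(name): name is "side" or "top" or "wrist"; returns a dict with "frame" (400x640x3 uint8, red, green, blue), "fx", "fy", "cx", "cy" (pixels), "view" (4x4, takes a point from world to camera coordinates). Camera axes: x right, y up, looking along -z (the intrinsics and any distortion apply to the point x, -y, -z); pixel columns grow to the right and rows downward; lengths in mm; the calibration is good to about 2 mm. A picture is of the moment at which its call begins. There is no depth.
- ctrl.finish_job(): hands the job in, once; it reports no verdict.
Trained networks look in a picture, given as the dict that the camera call returned (one of the last four; its "shot" number tells which), for a name from the list of things; names that differ only in an ending like _2 or _b are one class to them, and where a whole thing is asked for, a point or a joint stands for the part that bears it (a point fixed in the world has none). Each returns a list of dicts, best first, with "confidence" (0 to 1); they miss things now and then, are a little off and sometimes report something else, mostly with a low value. They report only what shows in the picture. A call takes as long as a camera call.
- nets.spot_in(name, picture): "rect" ([left, top, right, bottom] in pixels, round what is visible of it).
The state is a dict: "time_s": time; "joints": joint angles; "dq": joint speeds; "tau": joint torques, N m; "eef_pos": TCP position; "ee_rot": TCP orientation; "force": force on the tool from outside, world axes, zero at the start; "wrist_torque": the same for the moment, N m; "grip_width": opening from 0.0 (shut) to 1.0 (fully open).
Only numpy, scipy, OpenCV 4.12 (cv2) and the standard library are available. Lean on these libraries where they do the work, as an engineer would, in place of code of your own. Each camera call takes 0.05 s, during which the arm holds its last target. There are 200 camera calls.

## Task

Run shut fingertips lightly along the curved row of flip lids on the sample tray, starting at the end where each lid comes hinge edge first, so that the lids fold fully shut one after another; make it one pass, without raising the fingers well clear of the row before the last lid is shut. Do not pick up the tray or shove it out of place, do not press hard on it, and leave the loose things standing and lying around it undisturbed.

Things in the scene. Friction and masses are not known exactly. Their poses are not given: they have to be found in the camera images.
- tray: White curved tray, loose, 1.6 kg: sector of a ring, 62 mm wide (radius 119 to 181), -50 to +41 degrees from its x. Origin: centre of the arc, on the bench, inside the arc; z up, x to the middle of the arc. Six wells at radius 150 run counter-clockwise from the first (-y) end, where a 30 degree ramp leads up to the row. Deck top 36 mm up, on springs: sinks up to 6 mm, about 2 N plus 1.2 N per mm.
- hinge0 (a point): Middle of the hinge line of lid 0 (0 = first, 5 = last), on the tray, 40 mm above the bench when the deck is not pressed, level with the top of the shut lids; on the 150 mm arc at -42 degrees from the tray's x axis (hinges are 14 degrees or 37 mm apart). The axes are those of the tray.
- hinge1 (a point): Middle of the hinge line of lid 1 (0 = first, 5 = last), on the tray, 40 mm above the bench when the deck is not pressed, level with the top of the shut lids; on the 150 mm arc at -28 degrees from the tray's x axis (hinges are 14 degrees or 37 mm apart). The axes are those of the tray.
- hinge2 (a point): Middle of the hinge line of lid 2 (0 = first, 5 = last), on the tray, 40 mm above the bench when the deck is not pressed, level with the top of the shut lids; on the 150 mm arc at -14 degrees from the tray's x axis (hinges are 14 degrees or 37 mm apart). The axes are those of the tray.
- hinge3 (a point): Middle of the hinge line of lid 3 (0 = first, 5 = last), on the tray, 40 mm above the bench when the deck is not pressed, level with the top of the shut lids; on the 150 mm arc at 0 degrees from the tray's x axis (hinges are 14 degrees or 37 mm apart). The axes are those of the tray.
- hinge4 (a point): Middle of the hinge line of lid 4 (0 = first, 5 = last), on the tray, 40 mm above the bench when the deck is not pressed, level with the top of the shut lids; on the 150 mm arc at 14 degrees from the tray's x axis (hinges are 14 degrees or 37 mm apart). The axes are those of the tray.
- hinge5 (a point): Middle of the hinge line of lid 5 (0 = first, 5 = last), on the tray, 40 mm above the bench when the deck is not pressed, level with the top of the shut lids; on the 150 mm arc at 28 degrees from the tray's x axis (hinges are 14 degrees or 37 mm apart). The axes are those of the tray.
- lid0 (a joint): Opening of lid 0, rad: 0 = shut, flat on the deck, its top 40 mm above the bench; grows as it opens, stop at 1.25; starts at 0.5 to 0.95. Grey flip lid, 31 mm along the arc, 34 mm across, 4 mm thick, hinged at its edge nearest the first end; its free edge with a small tab points on along the row. A stiff hinge (0.006 N m) holds it where it is left.
- lid1 (a joint): Opening of lid 1, rad: 0 = shut, flat on the deck, its top 40 mm above the bench; grows as it opens, stop at 1.25; starts at 0.5 to 0.95. Grey flip lid, 31 mm along the arc, 34 mm across, 4 mm thick, hinged at its edge nearest the first end; its free edge with a small tab points on along the row. A stiff hinge (0.006 N m) holds it where it is left.
- lid2 (a joint): Opening of lid 2, rad: 0 = shut, flat on the deck, its top 40 mm above the bench; grows as it opens, stop at 1.25; starts at 0.5 to 0.95. Grey flip lid, 31 mm along the arc, 34 mm across, 4 mm thick, hinged at its edge nearest the first end; its free edge with a small tab points on along the row. A stiff hinge (0.006 N m) holds it where it is left.
- lid3 (a joint): Opening of lid 3, rad: 0 = shut, flat on the deck, its top 40 mm above the bench; grows as it opens, stop at 1.25; starts at 0.5 to 0.95. Grey flip lid, 31 mm along the arc, 34 mm across, 4 mm thick, hinged at its edge nearest the first end; its free edge with a small tab points on along the row. A stiff hinge (0.006 N m) holds it where it is left.
- lid4 (a joint): Opening of lid 4, rad: 0 = shut, flat on the deck, its top 40 mm above the bench; grows as it opens, stop at 1.25; starts at 0.5 to 0.95. Grey flip lid, 31 mm along the arc, 34 mm across, 4 mm thick, hinged at its edge nearest the first end; its free edge with a small tab points on along the row. A stiff hinge (0.006 N m) holds it where it is left.
- lid5 (a joint): Opening of lid 5, rad: 0 = shut, flat on the deck, its top 40 mm above the bench; grows as it opens, stop at 1.25; starts at 0.5 to 0.95. Grey flip lid, 31 mm along the arc, 34 mm across, 4 mm thick, hinged at its edge nearest the first end; its free edge with a small tab points on along the row. A stiff hinge (0.006 N m) holds it where it is left.
- beaker: White open beaker, 68 mm wide, 75 mm high, loose, standing inside the arc; origin at the centre of its underside. Not to be disturbed.
- vial0: Small capped glass vial, 23 mm diameter, 45 mm high, loose, standing inside the arc; origin at the centre of its underside. Not to be disturbed.
- vial1: Second such vial, inside the arc. Not to be disturbed.
- vial2: Third such vial, standing close outside the curve of the tray. Not to be disturbed.
- flask0: Conical glass flask, 86 mm wide at the foot, 132 mm high, loose, to the right of the tray; origin at the centre of its underside. Not to be disturbed.
- bottle: Capped glass bottle, 68 mm diameter, 150 mm high, loose, to the left of the tray; origin at the centre of its underside. Not to be disturbed.
- spatula: Steel spatula about 150 mm long, lying loose on the bench to the right of the tray. Not to be disturbed.

How it is judged:
By the outcome, as a careful person would: the job done as asked, in the order asked, and still so for the second after the job is handed in, with the robot touching nothing.
It also fails if it takes over 38 s, if anything falls off the work surface, if the arm or the gripper's body presses on something with over 40 N, if the wrist force passes 120 N, or if a joint passes its speed limit or range.

## Working session

There is one attempt and no reset: what is moved stays moved. The work goes in short steps, Python scripts to look and compute and a tool call to move; the robot and the scene stay as the last step left them, time stands still between calls to the robot, and variables do not carry over. Pictures are saved under pics/ and viewed, about 8 in all and at most 12, crops included, and the job is handed in when it is done.

Besides the shell and the picture viewer there is one more tool, called after "Emit:" by a JSON object that holds its "name" and its "arguments", one argument or row to a line. drive_tool: Moves the arm, as the interface text tells. Scaled input: -1 to 1 covers 0.12 m each way for a shift and 0.5 rad each way for a turn. Its arguments: {"type":"object","properties":{"series":{"type":"string"},"newtons":{"type":"number"}},"required":["series"]}

```bash
mkdir -p pics
cat > h.py <<'E'
import numpy as np, cv2
from rig import telemetry, eyes, ctrl, nets
def save(p,n): cv2.imwrite('pics/'+n,cv2.cvtColor(p['frame'],cv2.COLOR_RGB2BGR))
def proj(p,P):
    P=np.atleast_2d(P); c=(p['view']@np.c_[P,np.ones(len(P))].T).T
    x,y,z=c[:,0],-c[:,1],-c[:,2]
    return np.c_[p['fx']*x/z+p['cx'],p['fy']*y/z+p['cy']]
def back(p,u,v,z):
    d=np.array([(u-p['cx'])/p['fx'],-(v-p['cy'])/p['fy'],-1])
    R=p['view'][:3,:3];o=-R.T@p['view'][:3,3];w=R.T@d
    return o+w*(z-o[2])/w[2]
E
python3 - <<'E'
from h import *
s=telemetry.sense();print(s['eef_pos'],s['ee_rot'],s['force'],s['time_s'],ctrl.grip_depth)
for c in('top','side'):
    p=eyes.capture(c);save(p,c+'0.png');print(c,{k:p[k] for k in p if k not in('frame','view')},np.round(p['view'],3).tolist())
    for n in('tray','lid0','beaker','vial0','flask0','bottle','spatula'):
        print(n,[(np.round(d['rect']).tolist(),round(d['confidence'],2)) for d in nets.spot_in(n,p)][:7])
E
```

```text
[ 193.59274998 -487.707659    230.70075536] [-6.95393210e-04  9.82211168e-01  1.87778426e-01  1.48101311e-05] [-0.66248623  0.18227279 -0.36855897] 0.0 18.700000000000003
top {'fx': 448.7551087239944, 'fy': 448.7551087239944, 'cx': 323.0129071052491, 'cy': 197.78553045703657, 'shot': 1} [[0.009, -1.0, -0.015, 3.89], [0.995, 0.007, 0.103, -586.086], [-0.103, -0.016, 0.995, -1315.973], [0.0, 0.0, 0.0, 1.0]]
tray [([324.0, 172.0, 384.0, 237.0], 0.82)]
lid0 [([362.0, 219.0, 376.0, 230.0], 0.66), ([340.0, 179.0, 351.0, 193.0], 0.66), ([364.0, 207.0, 374.0, 219.0], 0.57), ([327.0, 173.0, 335.0, 188.0], 0.51), ([348.0, 188.0, 359.0, 201.0], 0.46), ([355.0, 196.0, 366.0, 208.0], 0.42)]
beaker [([294.0, 216.0, 322.0, 233.0], 0.81)]
vial0 [([330.0, 239.0, 338.0, 250.0], 0.53), ([356.0, 168.0, 365.0, 178.0], 0.47), ([337.0, 221.0, 346.0, 230.0], 0.44)]
flask0 [([443.0, 187.0, 470.0, 216.0], 0.86)]
bottle [([179.0, 188.0, 211.0, 214.0], 0.96)]
spatula [([444.0, 224.0, 468.0, 271.0], 0.67)]
side {'fx': 367.7133732665897, 'fy': 367.7133732665897, 'cx': 325.72111898757606, 'cy': 198.99736322853488, 'shot': 2} [[0.919, -0.395, 0.0, -531.255], [0.266, 0.62, 0.738, -178.595], [-0.291, -0.678, 0.675, -732.539], [0.0, 0.0, 0.0, 1.0]]
tray [([298.0, 186.0, 366.0, 267.0], 0.86)]
lid0 [([309.0, 233.0, 327.0, 253.0], 0.69), ([343.0, 193.0, 360.0, 209.0], 0.68), ([342.0, 203.0, 356.0, 223.0], 0.62), ([331.0, 217.0, 349.0, 232.0], 0.59), ([322.0, 224.0, 340.0, 244.0], 0.57), ([341.0, 182.0, 357.0, 197.0], 0.46), ([300.0, 184.0, 363.0, 260.0], 0.43)]
beaker [([276.0, 171.0, 300.0, 215.0], 0.77)]
vial0 [([296.0, 214.0, 308.0, 233.0], 0.71), ([374.0, 206.0, 384.0, 229.0], 0.68), ([269.0, 213.0, 280.0, 232.0], 0.6)]
flask0 [([388.0, 293.0, 441.0, 375.0], 0.72), ([312.0, 235.0, 327.0, 250.0], 0.18)]
bottle [([268.0, 209.0, 280.0, 230.0], 0.74), ([260.0, 84.0, 287.0, 134.0], 0.61)]
spatula [([297.0, 359.0, 391.0, 400.0], 0.93)]
```

Run:
```python
import cv2,numpy as np
a=cv2.resize(cv2.imread('pics/top0.png')[150:280,280:400],None,fx=5,fy=5,interpolation=cv2.INTER_CUBIC)[:600]
b=cv2.resize(cv2.imread('pics/side0.png')[165:285,255:395],None,fx=5,fy=5,interpolation=cv2.INTER_CUBIC)
cv2.imwrite('pics/a.png',a);cv2.imwrite('pics/b.png',b)
```

```text
(no output)
```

View pics/a.png

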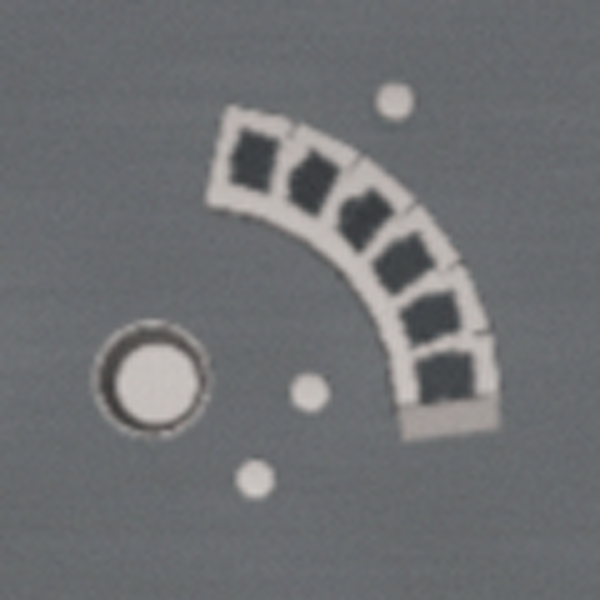

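View pics/b.png

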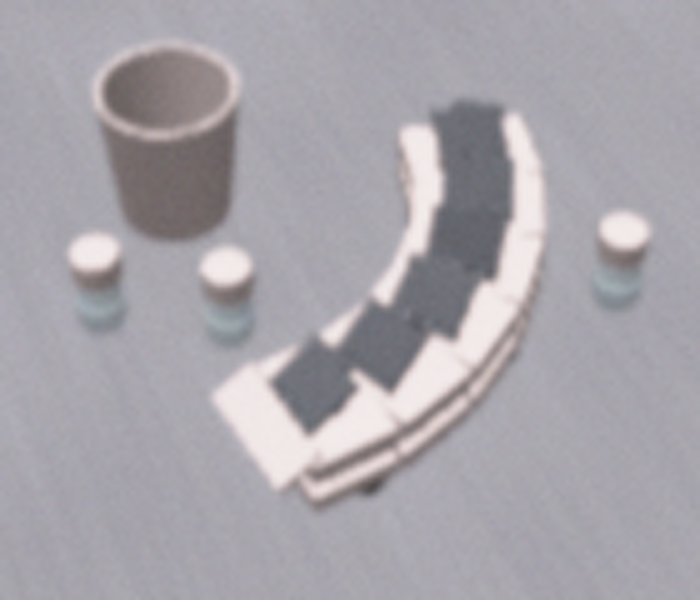

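```bash
cat >> h.py <<'E'
from scipy.optimize import least_squares
def tp(q,r,a,z):
    a=np.radians(a)+q[2]; return np.c_[q[0]+r*np.cos(a),q[1]+r*np.sin(a),np.full_like(a,1.)*z]
E
python3 - <<'E'
from h import *
p=eyes.capture('top')
obs=np.array([(230,107),(208,203),(404,440),(500,428)],float); obs=(obs+.5)/5-.5+[280,150]
r=np.array([181,119,119,181.]);a=np.array([41,41,-50,-50.]);z=np.array([36,36,26,26.])
f=lambda q:(proj(p,tp(q,r,a,z))-obs).ravel()
s=least_squares(f,[500,50,-.5]);print(s.x,np.degrees(s.x[2]),s.fun.round(2))
q=s.x
print('hinges',tp(q,150,np.array([-50,-42,-28,-14,0,14,28,41.]),40).round(1))
for n,zz,uv in(('vial',45,[(310,393),(255,480),(394,100)]),('beaker',75,[(153,380)])):
  for u,v in uv: print(n,back(p,280+u/5,150+v/5,zz).round(0))
# wrist camera pose in the tool frame
w=eyes.capture('wrist');st=telemetry.sense()
R=w['view'][:3,:3];o=-R.T@w['view'][:3,3]
from scipy.spatial.transform import Rotation as Ro
T=Ro.from_quat(np.roll(st['ee_rot'],-1)).as_matrix()
print('tool axes',T.round(3).tolist(),'cam in tool',(T.T@(o-st['eef_pos'])).round(1),'look',(T.T@-R[2]).round(3),'up',(T.T@R[1]).round(2),w['fx'])
E
```

```text
[486.40477226  17.83481894  -0.78655179] -45.06609785926033 [-1.16 -0.18  1.6   1.05 -1.01 -2.64  0.56  1.78]
hinges [[ 473.2 -131.6   40. ]
 [ 494.1 -132.    40. ]
 [ 530.1 -125.7   40. ]
 [ 563.5 -110.8   40. ]
 [ 592.3  -88.4   40. ]
 [ 614.9  -59.6   40. ]
 [ 629.8  -26.2   40. ]
 [ 636.     7.2   40. ]]
vial [494. -48.  45.]
vial [442. -16.  45.]
vial [669. -98.  45.]
beaker [499.  43.  75.]
tool axes [[0.929, 0.369, 0.0], [0.369, -0.929, -0.0], [-0.0, 0.0, -1.0]] cam in tool [  84.9    0.6 -141.9] look [-0.326  0.     0.945] up [ 0.95 -0.    0.33] 330.9345156495056
```

The top crop shows the ramp end at the lower right (450,420) with lids rising counter-clockwise to (255,160). The side view shows the lids half open, with two vials and the beaker inside the arc and one vial outside. Next I'm shutting the fingers and moving over the tray to look from close by.

Emit:
{"name": "drive_tool", "arguments": {
  "series": "0.4 -0.18 0.04 0 0 0 0; 0.86 -0.39 0.08 0 0 0 0; 0.86 -0.39 0.08 0 0 0 0; 0.86 -0.39 0.08 0 0 0 0",
  "newtons": 20
}}

```text
time_s: 1.3
eef_pos: [273.3, -405.4, 221.9]
ee_rot: [0.0, 0.982, 0.189, 0.0]
force: [-0.4, -0.5, -1.2]
grip_width: 0.333
```

Emit:
{"name": "drive_tool", "arguments": {
  "series": "0.4 -0.18 0.04 0 0 0 0; 0.86 -0.39 0.08 0 0 0 0; 0.86 -0.39 0.08 0 0 0 0"
}}

```text
time_s: 1.6
eef_pos: [353.0, -322.2, 212.1]
ee_rot: [-0.0, 0.982, 0.19, 0.0]
force: [0.2, -0.4, -0.4]
grip_width: 0.0
```

Emit:
{"name": "drive_tool", "arguments": {
  "series": "0.4 -0.18 0.04 0 0 0 0; 0.86 -0.39 0.08 0 0 0 0; 0.86 -0.39 0.08 0 0 0 0"
}}

```text
time_s: 1.9
eef_pos: [433.0, -238.8, 202.3]
ee_rot: [-0.0, 0.982, 0.191, 0.0]
force: [1.1, -1.0, -0.1]
grip_width: -0.0
```

Emit:
{"name": "drive_tool", "arguments": {
  "series": "0.4 -0.18 0.04 0 0 0 0; 0.86 -0.39 0.08 0 0 0 0; 0.86 -0.39 0.08 0 0 0 0; 0.86 -0.39 0.08 0 0 0 0"
}}

```text
time_s: 2.3
eef_pos: [511.9, -156.6, 192.4]
ee_rot: [-0.0, 0.981, 0.192, 0.0]
force: [-0.1, -0.3, 0.3]
grip_width: 0.001
```

Emit:
{"name": "drive_tool", "arguments": {
  "series": "0.4 -0.18 0.04 0 0 0 0; 0.81 -0.35 0.1 0 0 0 0; 0.81 -0.35 0.1 0 0 0 0; 0.81 -0.35 0.1 0 0 0 0"
}}

```text
time_s: 2.7
eef_pos: [586.2, -82.2, 180.0]
ee_rot: [-0.0, 0.981, 0.192, -0.0]
force: [0.3, -0.8, -1.3]
grip_width: 0.005
```

Run:
```python
from h import *
w=eyes.capture('wrist');save(w,'w1.png')
np.savez('w1.npz',**w)
print(telemetry.sense()['eef_pos'],w['cx'],w['cy'])
for n in ('tray','lid0','vial0'):
    print(n,[(np.round(d['rect']).tolist(),round(d['confidence'],2)) for d in nets.spot_in(n,w)][:7])
q=[486.4,17.8,-.7866]
A=np.array([-50,-42,-28,-14,0,14,28,41.])
print(proj(w,tp(q,181,A,36)).round().tolist(),proj(w,tp(q,119,A,36)).round().tolist())
```

```text
[585.71885319 -82.8810189  180.36531473] 322.20422376258784 197.2295062331527
tray [([220.0, 53.0, 372.0, 290.0], 0.9), ([240.0, 226.0, 271.0, 264.0], 0.26)]
lid0 [([272.0, 115.0, 322.0, 156.0], 0.92), ([300.0, 158.0, 347.0, 186.0], 0.87), ([321.0, 234.0, 358.0, 250.0], 0.86), ([314.0, 194.0, 356.0, 220.0], 0.75), ([237.0, 74.0, 290.0, 127.0], 0.71)]
vial0 [([194.0, 257.0, 226.0, 298.0], 0.96), ([240.0, 227.0, 271.0, 269.0], 0.86), ([358.0, 82.0, 395.0, 116.0], 0.75)]
[[351.0, 310.0], [362.0, 291.0], [373.0, 253.0], [374.0, 211.0], [363.0, 166.0], [339.0, 122.0], [302.0, 82.0], [258.0, 53.0]] [[297.0, 287.0], [304.0, 274.0], [309.0, 248.0], [308.0, 220.0], [299.0, 192.0], [282.0, 165.0], [258.0, 141.0], [230.0, 124.0]]
```

View pics/w1.png

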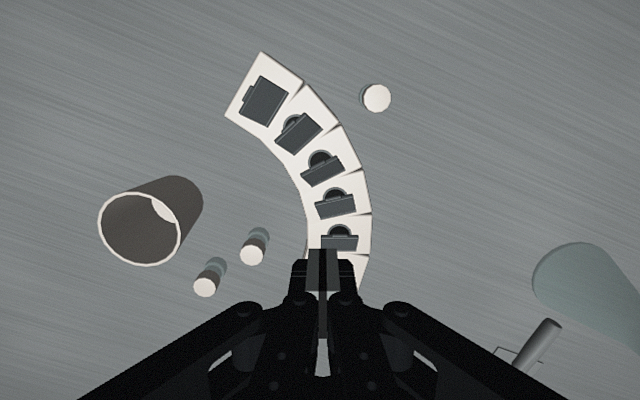

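The wrist view shows all the lids open, the outer deck seams at (303,84), (340,126), (362,169), (371,214) and (369,254), and the far corners at (262,52) and (225,116). Now I'll fit the tray pose to the edges.

```bash
cat > fit.py <<'E'
from h import *
w=dict(np.load('w1.npz'))
g=cv2.GaussianBlur(cv2.cvtColor(w['frame'],cv2.COLOR_RGB2GRAY),(0,0),.7).astype(float)
def inner(q,A):
    out=[]
    for a in A:  # walk radially at z=36 from inside outwards, find strongest rise near r=119
        r=np.arange(104,134,.5);uv=proj(w,tp(q,r,np.full(len(r),a),36)).astype(np.float32)
        v=cv2.remap(g.astype(np.float32),uv[:,0:1].copy(),uv[:,1:2].copy(),cv2.INTER_LINEAR).ravel()
        k=np.argmax(np.diff(v)); out.append(uv[k:k+2].mean(0))
    return np.array(out)
seam=np.array([(303,84),(340,126),(362,169),(371,214),(369,254)],float)
far=np.array([(262,52),(225,116)],float)
q=np.array([486.4,17.8,-.7866,0])
Ai=np.arange(-22,39,3.)
for i in range(4):
    I=inner(q,Ai)
    def f(q):
        # inner edge: radius residual; mm
        P=np.array([back(w,u,v,36)[:2] for u,v in I]); e1=np.hypot(*(P-q[:2]).T)-119
        P=np.array([back(w,u,v,36)[:2] for u,v in seam])-q[:2]
        e2=(np.arctan2(P[:,1],P[:,0])-q[2]-np.radians(np.array([28,14,0,-14,-28.])-q[3]))*181
        e3=(np.array([back(w,u,v,36) for u,v in far])-tp(q,np.array([181,119.]),np.array([41,41.]),36))[:,:2].ravel()
        return np.r_[e1*.5,e2,e3]
    s=least_squares(f,q,loss='soft_l1');q=s.x
print(q,np.degrees(q[2]));print(s.fun.round(1))
np.save('q.npy',q)
A=np.array([-50,-42,-28,-14,0,14,28,41.])
print(tp(q,150,A,40).round(1))
im=cv2.resize(cv2.cvtColor(w['frame'],cv2.COLOR_RGB2BGR)[30:320,190:430],None,fx=2,fy=2,interpolation=cv2.INTER_CUBIC)
for r,z,c in((119,36,(0,0,255)),(181,36,(0,0,255)),(150,40,(0,255,0))):
    for u,v in proj(w,tp(q,r,np.arange(-50,41.5,1),z)): cv2.circle(im,(int(2*(u-190)),int(2*(v-30))),1,c,-1)
for a in A[1:7]:
    u=proj(w,tp(q,np.array([133,167.]),np.array([a,a]),40))
    (x,y),(X,Y)=(2*(u-[190,30])).astype(int);cv2.line(im,(x,y),(X,Y),(255,0,255),1)
cv2.imwrite('pics/fit.png',im)
E
python3 fit.py
```

```text
[ 4.89950334e+02  2.18490975e+01 -8.19548807e-01  4.31155321e-01] -46.95668773507035
[ 0.1  0.1 -0.1  0.4 -0.1 -0.1 -0.1  0.4  0.1 -0.1 -0.1 -0.1  0.1 -0.1
 -0.1 -0.1  0.1  0.1 -0.1 -0.1 -0.1  0.9 -1.3 -0.2 -0.6  1.5 -1.3 -0.8
  1.6  5.7]
[[ 471.8 -127.    40. ]
 [ 492.7 -128.1   40. ]
 [ 528.9 -123.    40. ]
 [ 562.8 -109.3   40. ]
 [ 592.3  -87.8   40. ]
 [ 615.8  -59.8   40. ]
 [ 631.8  -26.9   40. ]
 [ 639.1    6.3   40. ]]
```

View pics/fit.png

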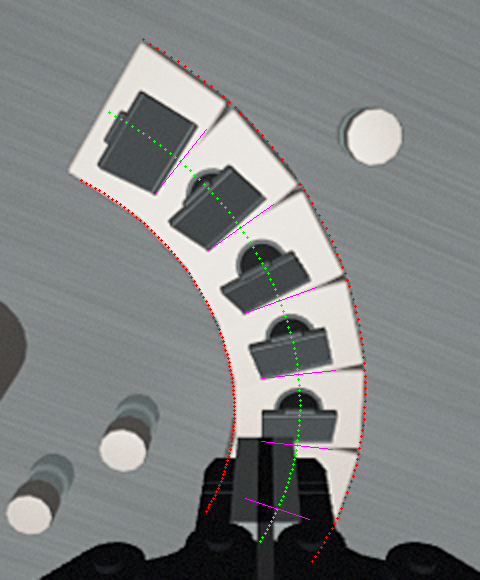

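The overlay matches the hinge lines and the inner edge to about 1–2 mm. The one exception is the inner far corner, about 6 mm off, because the block end isn't radial. Moving to the ramp end now.

Emit:
{"name": "drive_tool", "arguments": {
  "series": "-0.4 -0.02 0 0 0 0 0; -0.8 -0.05 0.1 0 0 0 0; -1 -0.06 0.4 0 0 0 0; -1 -0.06 0.75 0 0 0 0; -1 -0.06 0.85 0 0 0 0; -1 -0.06 0.85 0 0 0 0"
}}

```text
time_s: 3.5
eef_pos: [471.1, -121.5, 78.4]
ee_rot: [-0.001, 0.982, 0.19, -0.001]
force: [-0.1, -0.2, -0.1]
grip_width: -0.002
```

```bash
cat > plan.py <<'E'
import sys; from h import *
from scipy.spatial.transform import Rotation as Ro
q=np.load('q.npy');s=telemetry.sense()
T=Ro.from_quat(np.roll(s['ee_rot'],-1)).as_matrix()
print(s['time_s'],s['eef_pos'].round(1),s['force'].round(1),s['ee_rot'].round(3))
d=s['eef_pos'][:2]-q[:2];print('angle',np.degrees(np.arctan2(d[1],d[0])-q[2]).round(1),'r',np.hypot(*d).round(1))
def rows(A,Z,r=150):
    A,Z=np.broadcast_arrays(np.asarray(A,float),np.asarray(Z,float))
    P=(tp(q,r,A,0)+np.c_[0*A,0*A,Z]-s['eef_pos'])@T/120
    print('; '.join(f'{a:.3f} {b:.3f} {c:.3f} 0 0 0 0' for a,b,c in P))
E
python3 - <<'E'
from plan import *
rows([-55,-55,-55,-55],[60,48,43,43])
E
```

```text
3.5 [ 471.1 -121.5   78.4] [-0.1 -0.2 -0.1] [-0.001  0.982  0.19  -0.001]
angle -50.5 r 144.6
-0.105 -0.012 0.154 0 0 0 0; -0.105 -0.012 0.254 0 0 0 0; -0.105 -0.012 0.295 0 0 0 0; -0.105 -0.012 0.295 0 0 0 0
```

Emit:
{"name": "drive_tool", "arguments": {
  "series": "-0.105 -0.012 0.154 0 0 0 0; -0.105 -0.012 0.254 0 0 0 0; -0.105 -0.012 0.295 0 0 0 0; -0.105 -0.012 0.295 0 0 0 0"
}}

```text
time_s: 3.9
eef_pos: [459.5, -124.9, 43.3]
ee_rot: [-0.001, 0.982, 0.19, -0.0]
force: [-0.0, 0.5, -0.1]
grip_width: -0.002
```

Run:
```python
from plan import *
p=eyes.capture('side');save(p,'s1.png');x=cv2.imread('pics/s1.png')[165:285,255:395]
cv2.imwrite('pics/s1c.png',cv2.resize(x,None,fx=5,fy=5,interpolation=cv2.INTER_CUBIC))
rows(np.linspace(-53,-40,14),np.linspace(42,39,14))
```

```text
3.9 [ 459.5 -124.9   43.3] [-0.   0.5 -0.1] [-0.001  0.982  0.19  -0.   ]
angle -54.8 r 149.9
0.032 0.021 0.011 0 0 0 0; 0.051 0.033 0.013 0 0 0 0; 0.069 0.044 0.015 0 0 0 0; 0.088 0.055 0.017 0 0 0 0; 0.108 0.065 0.018 0 0 0 0; 0.127 0.075 0.020 0 0 0 0; 0.147 0.085 0.022 0 0 0 0; 0.166 0.094 0.024 0 0 0 0; 0.186 0.103 0.026 0 0 0 0; 0.206 0.112 0.028 0 0 0 0; 0.226 0.120 0.030 0 0 0 0; 0.247 0.128 0.032 0 0 0 0; 0.267 0.136 0.034 0 0 0 0; 0.288 0.143 0.036 0 0 0 0
```

View pics/s1c.png

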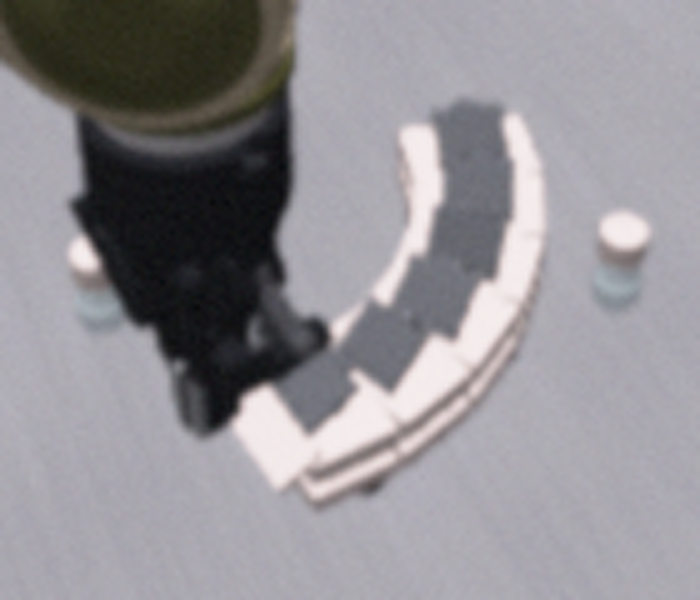

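Run:
```python
from plan import *
p=eyes.capture('side')
c=lambda P:((proj(p,P)-[255,165])*5).round().tolist()
print('tcp',c(s['eef_pos']))
print('ramp end in/out',c(tp(q,np.array([119,181.]),np.array([-50,-50.]),26)),'z36 -43',c(tp(q,np.array([119,181.]),np.array([-43,-43.]),36)))
print('lid0 hinge ends',c(tp(q,np.array([133,167.]),np.array([-42,-42.]),40)))
print('far end',c(tp(q,np.array([119,181.]),np.array([41,41.]),36)))
```

```text
3.95 [ 459.6 -125.    43.6] [-0.1  0.4  1.2] [-0.     0.982  0.19  -0.   ]
angle -54.7 r 149.9
tcp [[208.0, 418.0]]
ramp end in/out [[222.0, 386.0], [257.0, 498.0]] z36 -43 [[254.0, 362.0], [309.0, 468.0]]
lid0 hinge ends [[270.0, 377.0], [302.0, 434.0]]
far end [[403.0, 137.0], [522.0, 113.0]]
```

The fitted tray lines up with the side view. The tip sits just ahead of the ramp and laterally on the row, so I'm starting the pass.

Emit:
{"name": "drive_tool", "arguments": {
  "series": "0.032 0.021 0.011 0 0 0 0; 0.069 0.044 0.014 0 0 0 0; 0.108 0.065 0.016 0 0 0 0; 0.147 0.085 0.019 0 0 0 0; 0.166 0.094 0.021 0 0 0 0; 0.186 0.103 0.023 0 0 0 0; 0.206 0.112 0.025 0 0 0 0; 0.226 0.12 0.027 0 0 0 0; 0.247 0.128 0.03 0 0 0 0; 0.267 0.136 0.033 0 0 0 0; 0.288 0.143 0.036 0 0 0 0; 0.288 0.143 0.036 0 0 0 0"
}}

```text
time_s: 5.2
eef_pos: [498.5, -128.0, 39.5]
ee_rot: [-0.0, 0.982, 0.19, 0.0]
force: [2.1, -0.2, 2.9]
grip_width: 0.004
```

Run:
```python
from plan import *
for z in (38.5,): rows(np.linspace(-39,-22,18),np.r_[39,38.8,38.6,[z]*15])
```

```text
5.2 [ 498.5 -128.    39.5] [ 2.1 -0.2  2.9] [-0.     0.982  0.19   0.   ]
angle -39.8 r 150.1
0.016 0.004 0.004 0 0 0 0; 0.037 0.011 0.006 0 0 0 0; 0.058 0.017 0.008 0 0 0 0; 0.079 0.023 0.008 0 0 0 0; 0.100 0.028 0.008 0 0 0 0; 0.121 0.033 0.008 0 0 0 0; 0.143 0.038 0.008 0 0 0 0; 0.164 0.042 0.008 0 0 0 0; 0.185 0.046 0.008 0 0 0 0; 0.207 0.050 0.008 0 0 0 0; 0.229 0.053 0.008 0 0 0 0; 0.250 0.056 0.008 0 0 0 0; 0.272 0.058 0.008 0 0 0 0; 0.294 0.060 0.008 0 0 0 0; 0.315 0.062 0.008 0 0 0 0; 0.337 0.063 0.008 0 0 0 0; 0.359 0.064 0.008 0 0 0 0; 0.381 0.065 0.008 0 0 0 0
```

Emit:
{"name": "drive_tool", "arguments": {
  "series": "0.016 0.004 0.004 0 0 0 0; 0.037 0.011 0.006 0 0 0 0; 0.058 0.017 0.008 0 0 0 0; 0.079 0.023 0.008 0 0 0 0; 0.1 0.028 0.008 0 0 0 0; 0.121 0.033 0.008 0 0 0 0; 0.143 0.038 0.008 0 0 0 0; 0.164 0.042 0.008 0 0 0 0; 0.185 0.046 0.008 0 0 0 0; 0.207 0.05 0.008 0 0 0 0"
}}

```text
time_s: 6.2
eef_pos: [523.8, -124.3, 38.5]
ee_rot: [-0.0, 0.982, 0.19, -0.0]
force: [-4.1, -1.1, 3.4]
grip_width: 0.001
```

Run:
```python
from plan import *
for i in range(2): eyes.capture('side'); print(telemetry.sense()['force'].round(1))
p=eyes.capture('side');save(p,'s2.png');x=cv2.imread('pics/s2.png')[165:285,255:395]
cv2.imwrite('pics/s2c.png',cv2.resize(x,None,fx=5,fy=5,interpolation=cv2.INTER_CUBIC))
rows(np.arange(-29,-10.5,1),38.3)
```

```text
6.2 [ 523.8 -124.3   38.5] [-4.1 -1.1  3.4] [-0.     0.982  0.19  -0.   ]
angle -30.0 r 150.0
[-3.3 -0.6  3. ]
[-2.2 -0.7  4. ]
0.022 0.003 0.002 0 0 0 0; 0.043 0.006 0.002 0 0 0 0; 0.065 0.008 0.002 0 0 0 0; 0.087 0.011 0.002 0 0 0 0; 0.108 0.012 0.002 0 0 0 0; 0.130 0.014 0.002 0 0 0 0; 0.152 0.014 0.002 0 0 0 0; 0.174 0.015 0.002 0 0 0 0; 0.196 0.015 0.002 0 0 0 0; 0.217 0.015 0.002 0 0 0 0; 0.239 0.014 0.002 0 0 0 0; 0.261 0.013 0.002 0 0 0 0; 0.283 0.012 0.002 0 0 0 0; 0.305 0.010 0.002 0 0 0 0; 0.326 0.008 0.002 0 0 0 0; 0.348 0.006 0.002 0 0 0 0; 0.370 0.003 0.002 0 0 0 0; 0.391 -0.001 0.002 0 0 0 0; 0.413 -0.004 0.002 0 0 0 0
```

View pics/s2c.png

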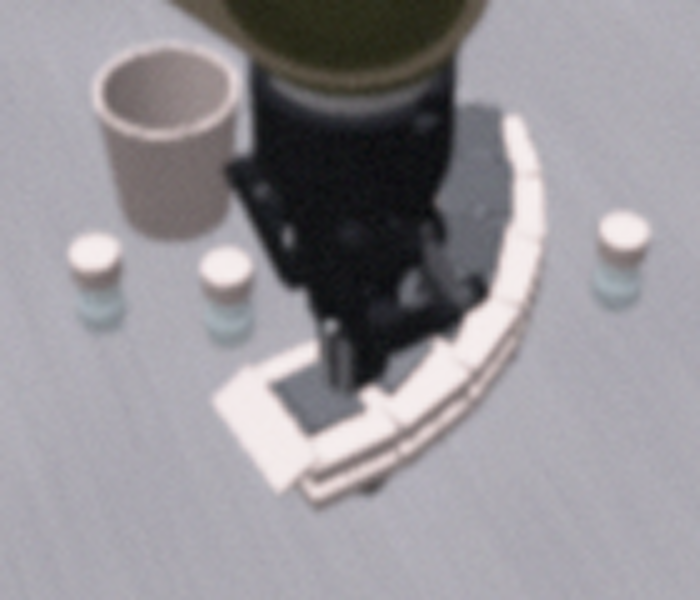

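Lid 0 lies flat, and the tray corners at (213,400) and (315,500) and the vials are where they were. Continuing.

Emit:
{"name": "drive_tool", "arguments": {
  "series": "0.022 0.003 0.002 0 0 0 0; 0.043 0.006 0.002 0 0 0 0; 0.065 0.008 0.002 0 0 0 0; 0.087 0.011 0.002 0 0 0 0; 0.108 0.012 0.002 0 0 0 0; 0.13 0.014 0.002 0 0 0 0; 0.152 0.014 0.002 0 0 0 0; 0.174 0.015 0.002 0 0 0 0; 0.196 0.015 0.002 0 0 0 0; 0.217 0.015 0.002 0 0 0 0; 0.239 0.014 0.002 0 0 0 0; 0.261 0.013 0.002 0 0 0 0; 0.283 0.012 0.002 0 0 0 0; 0.305 0.01 0.002 0 0 0 0; 0.326 0.008 0.002 0 0 0 0"
}}

```text
time_s: 7.85
eef_pos: [560.8, -110.4, 38.3]
ee_rot: [-0.0, 0.982, 0.19, 0.0]
force: [-2.8, -1.4, 3.4]
grip_width: -0.003
```

Run:
```python
from plan import *
p=eyes.capture('top')
for n in('tray','vial0'): print(n,[(np.round(d['rect'],1).tolist(),round(d['confidence'],2)) for d in nets.spot_in(n,p)][:3])
rows(np.arange(-14,5.5,1),38.3)
```

```text
7.85 [ 560.8 -110.4   38.3] [-2.8 -1.4  3.4] [-0.     0.982  0.19   0.   ]
angle -14.9 r 150.0
tray []
vial0 []
0.019 -0.003 -0.000 0 0 0 0; 0.040 -0.005 -0.000 0 0 0 0; 0.062 -0.009 -0.000 0 0 0 0; 0.083 -0.012 -0.000 0 0 0 0; 0.105 -0.016 -0.000 0 0 0 0; 0.126 -0.021 -0.000 0 0 0 0; 0.147 -0.025 -0.000 0 0 0 0; 0.169 -0.031 0.000 0 0 0 0; 0.190 -0.036 0.000 0 0 0 0; 0.211 -0.042 0.000 0 0 0 0; 0.232 -0.048 0.000 0 0 0 0; 0.253 -0.055 0.000 0 0 0 0; 0.273 -0.062 0.000 0 0 0 0; 0.294 -0.069 0.000 0 0 0 0; 0.314 -0.077 0.000 0 0 0 0; 0.334 -0.085 0.000 0 0 0 0; 0.355 -0.093 0.000 0 0 0 0; 0.375 -0.102 0.000 0 0 0 0; 0.394 -0.111 0.000 0 0 0 0; 0.414 -0.120 0.000 0 0 0 0
```

Emit:
{"name": "drive_tool", "arguments": {
  "series": "0.019 -0.003 0 0 0 0 0; 0.04 -0.005 0 0 0 0 0; 0.062 -0.009 0 0 0 0 0; 0.083 -0.012 0 0 0 0 0; 0.105 -0.016 0 0 0 0 0; 0.126 -0.021 0 0 0 0 0; 0.147 -0.025 0 0 0 0 0; 0.169 -0.031 0 0 0 0 0; 0.19 -0.036 0 0 0 0 0; 0.211 -0.042 0 0 0 0 0; 0.232 -0.048 0 0 0 0 0; 0.253 -0.055 0 0 0 0 0; 0.273 -0.062 0 0 0 0 0; 0.294 -0.069 0 0 0 0 0; 0.314 -0.077 0 0 0 0 0; 0.334 -0.085 0 0 0 0 0; 0.355 -0.093 0 0 0 0 0"
}}

```text
time_s: 9.7
eef_pos: [596.7, -83.8, 38.5]
ee_rot: [0.0, 0.982, 0.19, 0.001]
force: [-2.2, -1.7, 3.7]
grip_width: -0.001
```

Run:
```python
from plan import *
p=eyes.capture('side');save(p,'s3.png');x=cv2.imread('pics/s3.png')[165:285,255:395]
cv2.imwrite('pics/s3c.png',cv2.resize(x,None,fx=5,fy=5,interpolation=cv2.INTER_CUBIC))
rows(np.arange(3,22.5,1),38.3)
```

```text
9.7 [596.7 -83.8  38.5] [-2.2 -1.7  3.7] [0.    0.982 0.19  0.001]
angle 2.2 r 150.2
0.015 -0.008 0.002 0 0 0 0; 0.034 -0.017 0.002 0 0 0 0; 0.054 -0.027 0.002 0 0 0 0; 0.074 -0.037 0.002 0 0 0 0; 0.093 -0.047 0.002 0 0 0 0; 0.112 -0.057 0.002 0 0 0 0; 0.131 -0.068 0.002 0 0 0 0; 0.150 -0.079 0.002 0 0 0 0; 0.168 -0.090 0.002 0 0 0 0; 0.187 -0.102 0.002 0 0 0 0; 0.205 -0.114 0.002 0 0 0 0; 0.223 -0.127 0.002 0 0 0 0; 0.241 -0.139 0.002 0 0 0 0; 0.258 -0.152 0.002 0 0 0 0; 0.276 -0.166 0.002 0 0 0 0; 0.293 -0.179 0.002 0 0 0 0; 0.309 -0.193 0.003 0 0 0 0; 0.326 -0.207 0.003 0 0 0 0; 0.342 -0.222 0.003 0 0 0 0; 0.358 -0.237 0.003 0 0 0 0
```

View pics/s3c.png

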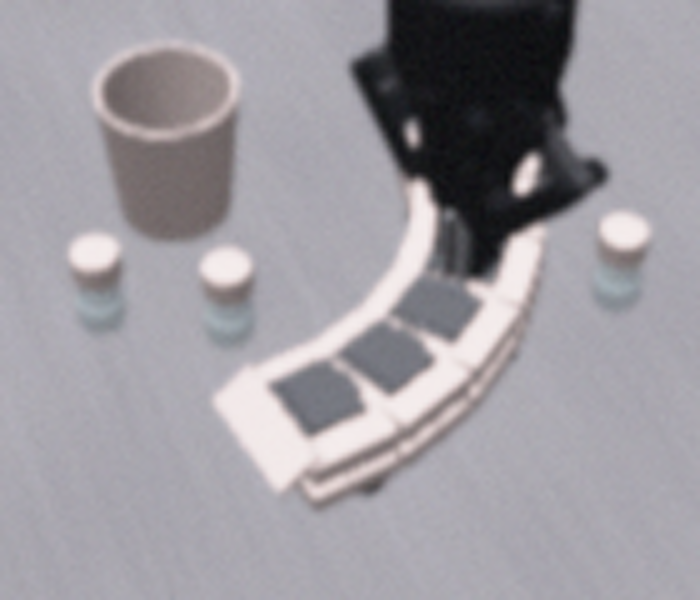

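Lids 0–2 lie flat, and the tray and vials are unmoved. Continuing.

Emit:
{"name": "drive_tool", "arguments": {
  "series": "0.015 -0.008 0.002 0 0 0 0; 0.034 -0.017 0.002 0 0 0 0; 0.054 -0.027 0.002 0 0 0 0; 0.074 -0.037 0.002 0 0 0 0; 0.093 -0.047 0.002 0 0 0 0; 0.112 -0.057 0.002 0 0 0 0; 0.131 -0.068 0.002 0 0 0 0; 0.15 -0.079 0.002 0 0 0 0; 0.168 -0.09 0.002 0 0 0 0; 0.187 -0.102 0.002 0 0 0 0; 0.205 -0.114 0.002 0 0 0 0; 0.223 -0.127 0.002 0 0 0 0; 0.241 -0.139 0.002 0 0 0 0; 0.258 -0.152 0.002 0 0 0 0; 0.276 -0.166 0.002 0 0 0 0; 0.293 -0.179 0.002 0 0 0 0; 0.309 -0.193 0.003 0 0 0 0; 0.326 -0.207 0.003 0 0 0 0"
}}

```text
time_s: 11.55
eef_pos: [624.0, -45.7, 38.3]
ee_rot: [0.0, 0.982, 0.191, 0.001]
force: [-0.5, -0.9, 3.2]
grip_width: 0.002
```

Run:
```python
from plan import *
rows(np.r_[np.arange(21,38.5,1),39,39],38.3)
```

```text
11.55 [624.  -45.7  38.3] [-0.5 -0.9  3.2] [0.    0.982 0.191 0.001]
angle 20.2 r 150.1
0.012 -0.012 -0.000 0 0 0 0; 0.028 -0.027 -0.000 0 0 0 0; 0.044 -0.042 -0.000 0 0 0 0; 0.060 -0.057 0.000 0 0 0 0; 0.075 -0.073 0.000 0 0 0 0; 0.090 -0.089 0.000 0 0 0 0; 0.105 -0.105 0.000 0 0 0 0; 0.119 -0.121 0.000 0 0 0 0; 0.133 -0.138 0.000 0 0 0 0; 0.147 -0.155 0.000 0 0 0 0; 0.161 -0.172 0.000 0 0 0 0; 0.174 -0.189 0.000 0 0 0 0; 0.187 -0.207 0.000 0 0 0 0; 0.200 -0.224 0.000 0 0 0 0; 0.212 -0.242 0.000 0 0 0 0; 0.224 -0.261 0.000 0 0 0 0; 0.236 -0.279 0.000 0 0 0 0; 0.247 -0.298 0.000 0 0 0 0; 0.258 -0.316 0.000 0 0 0 0; 0.258 -0.316 0.000 0 0 0 0
```

Emit:
{"name": "drive_tool", "arguments": {
  "series": "0.012 -0.012 0 0 0 0 0; 0.028 -0.027 0 0 0 0 0; 0.044 -0.042 0 0 0 0 0; 0.06 -0.057 0 0 0 0 0; 0.075 -0.073 0 0 0 0 0; 0.09 -0.089 0 0 0 0 0; 0.105 -0.105 0 0 0 0 0; 0.119 -0.121 0 0 0 0 0; 0.133 -0.138 0 0 0 0 0; 0.147 -0.155 0 0 0 0 0; 0.161 -0.172 0 0 0 0 0; 0.174 -0.189 0 0 0 0 0; 0.187 -0.207 0 0 0 0 0; 0.2 -0.224 0 0 0 0 0; 0.212 -0.242 0 0 0 0 0; 0.224 -0.261 0 0 0 0 0; 0.236 -0.279 0 0 0 0 0; 0.247 -0.298 0 0 0 0 0; 0.258 -0.316 0 0 0 0 0; 0.258 -0.316 0 0 0 0 0"
}}

```text
time_s: 13.55
eef_pos: [638.6, 1.5, 38.3]
ee_rot: [-0.0, 0.982, 0.191, 0.001]
force: [0.7, -0.2, 3.3]
grip_width: -0.002
```

Run:
```python
from plan import *
p=eyes.capture('side');save(p,'s4.png');x=cv2.imread('pics/s4.png')[165:285,255:395]
cv2.imwrite('pics/s4c.png',cv2.resize(x,None,fx=5,fy=5,interpolation=cv2.INTER_CUBIC))
rows([40,41,42,42],38.3)
```

```text
13.55 [638.6   1.5  38.3] [ 0.7 -0.2  3.3] [-0.     0.982  0.191  0.001]
angle 39.2 r 150.0
0.009 -0.016 0.000 0 0 0 0; 0.019 -0.035 0.000 0 0 0 0; 0.029 -0.054 0.000 0 0 0 0; 0.029 -0.054 0.000 0 0 0 0
```

View pics/s4c.png

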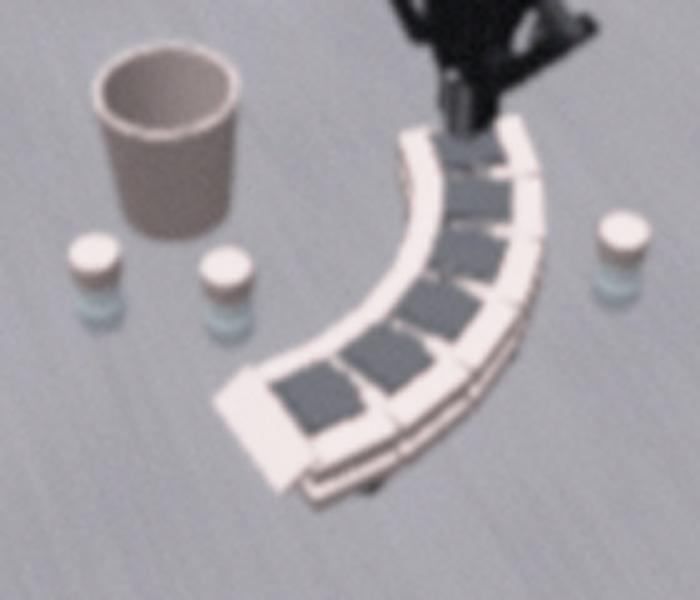

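All the lids look flat. I'm sliding off the last edge, lifting straight up and checking.

Emit:
{"name": "drive_tool", "arguments": {
  "series": "0.009 -0.016 0 0 0 0 0; 0.019 -0.035 0 0 0 0 0; 0.029 -0.054 0 0 0 0 0; 0.029 -0.054 -0.03 0 0 0 0; 0.029 -0.054 -0.1 0 0 0 0; 0.029 -0.054 -0.3 0 0 0 0; 0.029 -0.054 -0.7 0 0 0 0; 0.029 -0.054 -1 0 0 0 0; 0.029 -0.054 -1 0 0 0 0; 0.029 -0.054 -1 0 0 0 0"
}}

```text
time_s: 14.6
eef_pos: [639.0, 8.9, 158.9]
ee_rot: [-0.0, 0.982, 0.191, 0.002]
force: [-0.0, 1.2, -0.7]
grip_width: -0.0
```

Emit:
{"name": "drive_tool", "arguments": {
  "series": "-0.3 0 0 0 0 0 0; -0.7 0 -0.2 0 0 0 0; -0.8 0 -0.2 0 0 0 0; -0.8 0 -0.2 0 0 0 0"
}}

```text
time_s: 15.0
eef_pos: [548.4, -27.4, 182.2]
ee_rot: [-0.001, 0.982, 0.19, 0.001]
force: [0.1, 0.6, 0.1]
grip_width: 0.002
```

Run:
```python
from plan import *
w=eyes.capture('wrist');save(w,'w2.png')
p=eyes.capture('side');save(p,'s5.png')
print('tray side',[d['rect'] for d in nets.spot_in('tray',p)][:1],[np.round(d['rect']).tolist() for d in nets.spot_in('vial0',p)][:3])
a=cv2.imread('pics/w2.png');x=cv2.resize(cv2.imread('pics/s5.png')[165:285,255:395],(350,300),interpolation=cv2.INTER_CUBIC)
b=np.zeros((400+0,640,3),np.uint8);a2=a.copy()
o=np.zeros((400,990,3),np.uint8);o[:,:640]=a;o[:300,640:]=x
cv2.imwrite('pics/end.png',cv2.resize(o,(792,320)) if False else np.vstack([a[:300],np.hstack([x[:300],np.zeros((300,290,3),np.uint8)])]))
```

```text
15.0 [548.4 -27.4 182.2] [0.1 0.6 0.1] [-0.001  0.982  0.19   0.001]
angle 6.8 r 76.5
tray side [[300.3, 191.4, 364.5, 263.9]] [[376.0, 207.0, 385.0, 228.0], [268.0, 210.0, 281.0, 231.0], [293.0, 212.0, 306.0, 233.0]]
```

View pics/end.png

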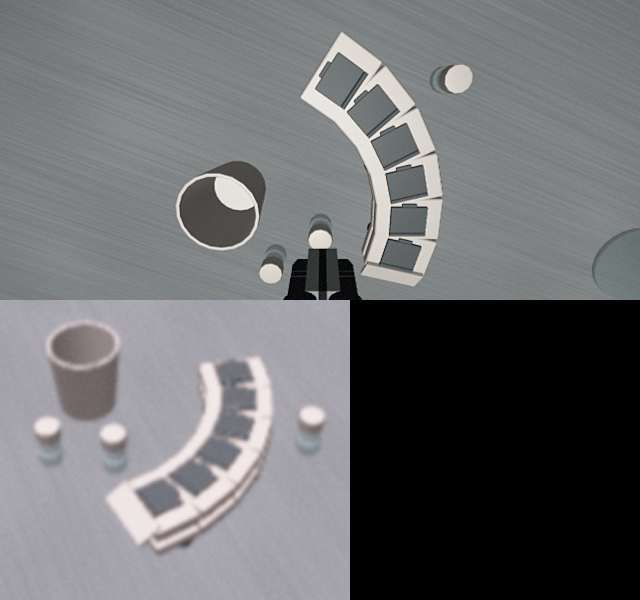

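The end view shows all six lids lying flat and aligned in the deck, with the vials and beaker standing where they were. Handing in.

```bash
python3 -c "
from rig import ctrl;print(ctrl.finish_job())"
```

```text
the job is handed in; nothing more can be done
None
```

All six lids look shut, and I've handed the job in. I ran the shut fingertips along the row in one pass, from the ramp end past lid 5, without lifting. That pushed the deck down about 1.7 mm. The force readings, taken at the end of each move, were about 3–4 N down and at most about 4 N sideways. The whole job took about 15 s.

**Final checks:**
- **Lids:** the last wrist and side pictures show all six lids flat. I judged this by eye and did not measure the lid angles.
- **Tray and surroundings:** the tray, beaker and vials look unmoved. I did not re-measure the tray position, and I did not look specifically at the flask, bottle and spatula at the end. The arm stayed clear of them.

**Disagreements and misses:**
- The tray position I fitted was about 6 mm off at the inner far corner and a few mm off at the ramp end. It matched the hinges I could see to about 1–2 mm.
- The one check I ran from the top camera mid-pass found neither tray nor vials, so I relied on the side camera there.

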